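Seat the connectors and hold the inspection mirror on the red mark

ROBOT

A 6-joint arm with a two-finger parallel gripper is mounted at the origin on the work surface. World frame = base frame: x ahead of the robot, y to its left, z up, the work surface at z = 0. Lengths are in mm, angles in rad, forces in N, time in s.
With the tool pointing down it reaches from about 275 to 1000 mm from the base axis. Payload 8.4 kg.
Tool frame: the origin (TCP) lies between the finger pads; the fingertips stand 8 mm ahead of it and the grasp point (between the pads) lies 11 mm behind it (tcp_to_tips is the distance from the TCP to the fingertips, in mm); z points along the fingers, y is the line along which they close (so a half turn about z gives the same grasp; the last joint's range is limited). The gripper opens to 85 mm and grips with 20 to 120 N. Pads are 22 mm wide; open, the fingers measure 114 mm over their backs; the gripper's body (76 mm by 85 mm) begins 54 mm behind the grasp point. The pads swing forward as they close: fully open they stand 13 mm farther back than shut.
Start: joints at [1.166, 0.353, 1.633, -0, 1.155, -0.002], TCP at [244.996, 574.982, 201.781] pointing down, gripper open.
Joint ranges: [-2.63, 2.63], [-0.92, 2.1], [0.06, 2.66], [-1.3, 4.44], [0, 2.69], [-3.02, 3.02]. Speed limits (rad/s): [2.22, 2.22, 2.79, 3.14, 3.14, 3.14].

INTERFACE

Orientations are given as [roll, pitch, yaw] about the fixed x, y, z axes, in that order (R = Rz(yaw) Ry(pitch) Rx(roll)).
In Python, from rig import * gives the robot as it stands.
- The arm moves only by the tool step_arm, never from a script. Its argument "motion" is a list of rows, each an object with "claw": the finger opening in mm, from 0 to 85.4; "delta_pos": the shift along the tool's x, y, z in mm, a list of three; "turn": the turn about the tool's z in rad. In form: [{"claw": claw, "delta_pos": [dx, dy, dz], "turn": turn}, ...]. A call has 1 to 8 rows; each row shifts and turns the commanded pose from where the row before left it, along the tool's axes as they then stand; what a row does not reach is not made up. A row lasts 1/12 s, in which the tool goes at most 41.7 mm and 7.16 degrees, less where a joint would pass 70% of its speed; a pose out of reach is approached as far as the arm can. A call is refused whole if a number of a shift passes 41.7 or a number of a turn 0.125, either way. A call with a gripper value outside its range is refused whole. The fingers move at their own pace and stop on an object; "force" is the grip in N (left out, the last holds). Time passes only in rows, so rows that do not move let the fingers close. It gives the time, the measured TCP pose, the force, the opening and the grip force at its end, in the units of the state.
- sense(): the state, without advancing time (a new reading comes with each control period).
- grab_frame(name): name is "side" or "top" or "wrist"; returns a dict with "img" (384x512x3 uint8, red, green, blue), "vertical_fov" (degrees; the focal length in pixels is half the picture's height over the tangent of half this angle, whatever the lens; pixels are square), "cx", "cy" (the principal point, pixels), "D" ([k1, k2, p1, p2, k3] as OpenCV has them; the pictures are not rectified), "R" (3x3) and "t" (3): a world point X has camera coordinates R X + t. Camera axes: x right, y down, z forward; pixel columns grow to the right and rows downward; lengths in mm; the calibration is good to about 2 mm. A picture is of the moment at which its call begins. There is no depth.
- sign_off(): hands the job in; it is judged then, once.
The state is a dict: "clock": time; "qpos": joint angles; "qvel": joint speeds; "joint_efforts": joint torques, N m; "eef_pos": TCP position; "tcp_rot": TCP orientation; "contact_force": force on the tool from outside, world axes, zero at the start; "wrist_torque": the same for the moment, N m; "opening": opening from 0.0 (shut) to 1.0 (fully open); "grasp_force": force on a finger pad.
Only numpy, scipy, OpenCV 4.12 (cv2) and the standard library are available. Lean on these libraries where they do the work, as an engineer would, in place of code of your own. Each camera call takes 0.05 s, during which the arm holds its last target. There are 200 camera calls.

TASK

Two connectors on the open computer's board, one white and one blue, still stand proud: press both straight down until they are fully home in their sockets. Then turn the sprung inspection mirror by its orange handle until the small bench camera on the mirror's stand sees the red mark on the side of the white connector in the middle of the mirror. Do not touch the mirror glass, leave the glue bottle, jar and screwdriver where they are, and finish still holding the handle there with the gripper, because the mirror swings back when let go.

Things in the scene. Friction and masses are not known exactly. Their poses are not given: they have to be found in the camera images.
- white_top (a point): Centre of the top of the white connector: block 42 (x) x 22 (y) x 36 mm high, upright in a dark socket; a 14 mm wide red mark runs down its -y side and folds onto the top. Axes are the connector's: z up, x its long side. Top 76 mm above the bench when home. Slides straight down only, stiffly (about 6 N), stays where left, then meets a hard stop.
- white_plug (a joint): How far the white connector still stands proud of its home position, in m: 0 is fully home, at most 0.012.
- blue_top (a point): The same for the blue connector, of the same size and stiffness, without a mark; it sits in the other socket of the board, 100 mm away along the connectors' x direction. Which of the two sockets is white and which is blue varies.
- blue_plug (a joint): How far the blue connector still stands proud of its home position, in m: 0 is fully home, at most 0.012.
- red_mark (a point): Middle of the red mark on the -y side of the white connector, 16 mm below its top. It faces the mirror side of the bench; the bench camera looks only at the mirror, so it sees the mark by reflection alone.
- computer: Low open-topped black computer chassis, 260 (x) x 220 (y) mm, walls 42 mm high, origin at the centre of its underside, fixed to the bench. Green board with both sockets in a row along x, at x = -50 and +50 mm, y = -55 mm; a silver cooler up to 50 mm high at x = -50, y = +45 mm.
- pivot (a point): Point on the mirror's vertical hinge axis at the middle of the glass (75 mm above the bench); the glass face lies within 1 mm of this axis. Axes are those of the fixed aluminium stand: x points level from the mirror to the bench camera, z up.
- eye (a point): Lens of the small black bench camera, fixed on the same stand 188 mm from the hinge axis, 75 mm above the bench, looking at the middle of the mirror (along the stand's -x).
- mirror (a joint): Turn of the mirror about its vertical axis, rad, anticlockwise from above. 0: the glass squarely faces the bench camera; a spring rests it at -0.45 and pulls 1.5 to 6 N at the handle; far stop 1.15. To show the mark it must stand at half the angle, seen from above and anticlockwise positive, from direction pivot-to-eye to direction pivot-to-red-mark.
- sight_line (a point): Frame at the pivot whose x axis is the bench camera's central line of sight after reflection in the mirror, level, z up; it turns twice as far as the mirror. The red mark appears in the middle of the mirror when this x axis points at it.
- handle_mid (a point): Point on the axis of the mirror's orange handle, an upright round pin of diameter 14 mm, from 48 to 113 mm above the bench; this point is at 88 mm. It stands 75 mm from the hinge axis, straight behind the glass, on a flat arm (its top 50 mm above the bench) and swings round with the mirror. The mirror's frame is 108 mm wide and its top edge is 118 mm above the bench.
- glass_mid (a point): Middle of the mirror glass (80 mm above the bench), 100 mm wide and 68 mm high, silvery, in a black frame; on the hinge axis, x the way the glass faces, z up. Not to be touched.
- glue_mid (a point): Middle of the white glue bottle, diameter 48 mm, about 130 mm high, standing loose. Leave it alone.
- jar_mid (a point): Middle of the amber jar with black lid, diameter 60 mm, 65 mm high, standing loose. Leave it alone.
- driver: Red-handled screwdriver lying loose on the bench, about 200 mm long. Leave it alone.

How it is judged:
By the outcome, as a careful person would: the job done as asked, in the order asked, and still so for the second after the job is handed in, while the arm keeps its last pose, push and grip.
It also fails if it takes over 64 s, if anything falls off the work surface, if the arm or the gripper's body presses on something with over 40 N, if the wrist force passes 120 N, or if a joint passes its speed limit or range.

## Working session

There is one attempt and no reset: what is moved stays moved. The work goes in short steps, Python scripts to look and compute and a tool call to move; the robot and the scene stay as the last step left them, time stands still between calls to the robot, and variables do not carry over. Pictures are saved under pics/ and viewed, at most 10 in all, crops included, and the job is handed in when it is done.

Besides the shell and the picture viewer there is one more tool, called as name(argument=value, ...), one argument or row to a line, values as JSON. step_arm: Moves the arm, as the interface text tells. Its arguments: {"type":"object","properties":{"motion":{"type":"array","items":{"type":"object","properties":{"claw":{"type":"number"},"delta_pos":{"type":"array","items":{"type":"number"}},"turn":{"type":"number"}}}},"force":{"type":"number"}},"required":["motion"]}

```bash
ls; mkdir -p pics; cat > h.py <<'E'
import numpy as np, cv2
from rig import *
def K(f):
    h=f["img"].shape[0]; F=h/2/np.tan(np.radians(f["vertical_fov"])/2)
    return np.array([[F,0,f["cx"]],[0,F,f["cy"]],[0,0,1.]])
def ray(f,uv):
    p=cv2.undistortPoints(np.array([[uv]],float),K(f),np.array(f["D"],float))[0,0]
    R=np.array(f["R"]);return -R.T@np.array(f["t"]), R.T@np.array([p[0],p[1],1])
def onz(f,uv,z):
    o,d=ray(f,uv); return o+d*(z-o[2])/d[2]
def proj(f,X):
    return cv2.projectPoints(np.array(X,float).reshape(-1,1,3),cv2.Rodrigues(np.array(f["R"],float))[0],np.array(f["t"],float),K(f),np.array(f["D"],float))[0].reshape(-1,2)
def save(f,n): cv2.imwrite(n,f["img"][:,:,::-1])
E
python3 - <<'E'
from h import *
s=sense();print(s)
ims=[]
for n in("top","side"):
    f=grab_frame(n);save(f,f"pics/{n}0.png");print(n,f["vertical_fov"],-np.array(f["R"]).T@f["t"]);import pickle;pickle.dump(f,open(n+"0.pkl","wb"))
E
```

```text
pics
{'clock': 0.0, 'qpos': array([ 1.16560102e+00,  3.53676011e-01,  1.63416381e+00, -7.71753669e-06,
        1.15518050e+00, -2.41176805e-03]), 'qvel': array([ 0.0008285 , -0.0001167 ,  0.00046157,  0.00054161,  0.0001126 ,
        0.00139528]), 'joint_efforts': array([-1.37446295e-04, -6.05249763e+01, -3.42074847e+01, -1.01812143e-04,
        9.42165032e-03,  4.08831710e-06]), 'eef_pos': array([244.78772403, 574.49141253, 201.03160794]), 'tcp_rot': array([-3.14016497e+00,  3.61284476e-06,  2.73881224e+00]), 'contact_force': array([0.51858961, 0.22805624, 0.23518718]), 'wrist_torque': array([-0.00141795,  0.06141572,  0.05918367]), 'grasp_force': 0.0, 'opening': 1.0016144685453845}
top 49.60581888897889 [ 378.68728672  -57.81157851 1032.21501841]
side 45.552269667945296 [ 286.90373323 -700.99410272  833.19158282]
```

View pics/top0.png

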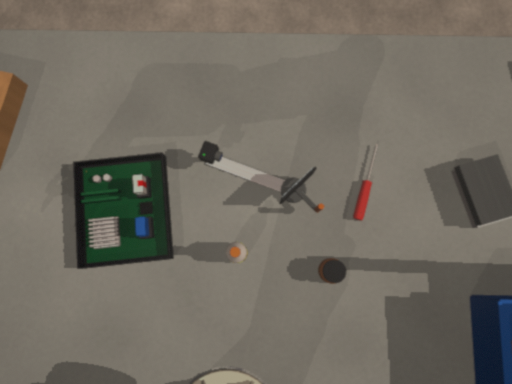

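View pics/side0.png

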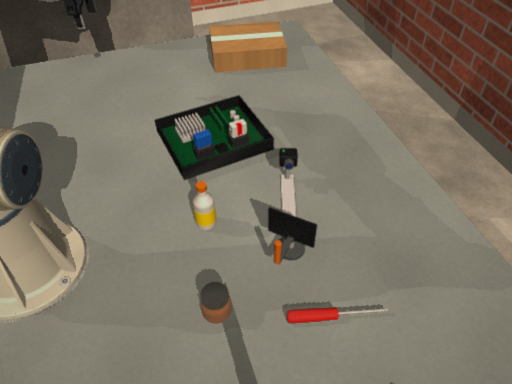

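The top view shows white at about (140,185), blue (143,227), handle (320,207), pivot (291,188) and bench camera (208,152). The side view shows white (238,129), blue (203,140) and handle (278,252).

```bash
cat > m.py <<'E'
from h import *
import pickle
T=pickle.load(open("top0.pkl","rb"));S=pickle.load(open("side0.pkl","rb"))
def blob(f,box,cond):
    x0,y0,x1,y1=box; I=f["img"][y0:y1,x0:x1].astype(int); m=cond(I[...,0],I[...,1],I[...,2]).astype(np.uint8)
    n,l,st,c=cv2.connectedComponentsWithStats(m); k=1+st[1:,4].argmax()
    return c[k]+[x0,y0],st[k]+np.array([x0,y0,0,0,0]),(l==k)
def tri(a,b):
    (o1,d1),(o2,d2)=ray(T,a),ray(S,b)
    s=np.linalg.lstsq(np.c_[d1,-d2],o2-o1,rcond=None)[0]
    p,q=o1+d1*s[0],o2+d2*s[1]; return (p+q)/2,np.linalg.norm(p-q)
wh=lambda r,g,b:(r>140)&(g>140)&(b>140)
bl=lambda r,g,b:(b>80)&(b>1.6*r)&(b>1.3*g)
og=lambda r,g,b:(r>110)&(r>1.8*g)&(r>2*b)
blk=lambda r,g,b:(r<45)&(g<45)&(b<45)
for n,f,box,c in[("whT",T,(125,170,155,200),wh),("redT",T,(125,170,155,200),og),("blT",T,(125,210,160,242),bl),("hT",T,(308,198,330,216),og),
 ("whS",S,(222,112,255,150),wh),("redS",S,(222,112,255,150),og),("blS",S,(188,125,218,158),bl),("hS",S,(268,232,290,270),og),("glueT",T,(222,240,250,266),og),("eyeT",T,(195,138,224,166),blk),("mirT",T,(270,162,320,206),blk)]:
    cc,st,m=blob(f,box,c);print(n,cc.round(1),st, onz(f,cc,{"h":113,"e":80,"m":118,"g":125}.get(n[0],80)).round(1))
# green board / chassis outline in top
I=T["img"];g=((I.max(2)<40)|((I[...,1]>1.4*I[...,0]))).astype(np.uint8); g[:, :60]=0;g[:,185:]=0;g[:140]=0;g[280:]=0
cs=max(cv2.findContours(g,0,1)[0],key=cv2.contourArea);r=cv2.minAreaRect(cs);print(r)
P=np.array([onz(T,p,42) for p in cv2.boxPoints(r)]);print(P.round(1),np.linalg.norm(np.roll(P,-1,0)-P,axis=1),P.mean(0))
a=cv2.resize(T["img"][130:275,60:350],None,fx=2.75,fy=2.75,interpolation=2)[:,:,::-1]
cv2.imwrite("pics/c.png",a)
E
python3 m.py
```

```text
whT [137.2 183.6] [134 175   9  17 101] [546.3 219.4  80. ]
redT [141.5 183.2] [138 181   8   6  40] [547.3 209.3  80. ]
blT [141.  226.1] [135 217  13  20 234] [447.5 204.4  80. ]
hT [320.2 206.5] [319 205   4   4  13] [ 495.6 -201.4  113. ]
whS [237.8 126.3] [230 120  16  17 113] [544.2 205.9  80. ]
redS [239.  128.5] [236 123   6  13  58] [544.7 196.4  80. ]
blS [202.5 138.7] [193 129  19  20 270] [445.3 189.1  80. ]
hS [277.5 251.2] [274 240   8  24 139] [ 488.9 -222.4  113. ]Traceback (most recent call last):
  File "m.py", line 18, in <module>
    cc,st,m=blob(f,box,c);print(n,cc.round(1),st, onz(f,cc,{"h":113,"e":80,"m":118,"g":125}.get(n[0],80)).round(1))
            ~~~~^^^^^^^^^
  File "m.py", line 6, in blob
    n,l,st,c=cv2.connectedComponentsWithStats(m); k=1+st[1:,4].argmax()
                                                      ~~~~~~~~~~~~~~~^^
ValueError: attempt to get argmax of an empty sequence
```

```bash
sed -i 's/("glueT",T,(222,240,250,266),og),//; s/r<45)&(g<45)&(b<45)/r<60)\&(g<60)\&(b<60)/' m.py; python3 m.py
```

```text
whT [137.2 183.6] [134 175   9  17 101] [546.3 219.4  80. ]
redT [141.5 183.2] [138 181   8   6  40] [547.3 209.3  80. ]
blT [141.  226.1] [135 217  13  20 234] [447.5 204.4  80. ]
hT [320.2 206.5] [319 205   4   4  13] [ 495.6 -201.4  113. ]
whS [237.8 126.3] [230 120  16  17 113] [544.2 205.9  80. ]
redS [239.  128.5] [236 123   6  13  58] [544.7 196.4  80. ]
blS [202.5 138.7] [193 129  19  20 270] [445.3 189.1  80. ]
hS [277.5 251.2] [274 240   8  24 139] [ 488.9 -222.4  113. ]
eyeT [208.2 152.1] [199 142  19  21 256] [624.6  56.2  80. ]
mirT [295.3 187.7] [280 169  35  34 136] [ 536.1 -145.6  118. ]
((121.23857116699219, 210.34010314941406), (107.4405517578125, 94.1885986328125), 85.91438293457031)
[[608.8 398.2  42. ]
 [629.4 168.3  42. ]
 [370.6 136.6  42. ]
 [351.2 356.8  42. ]] [230.78991883 260.698383   221.04179592 260.92509639] [490.01124361 264.96932521  42.        ]
```

View pics/c.png

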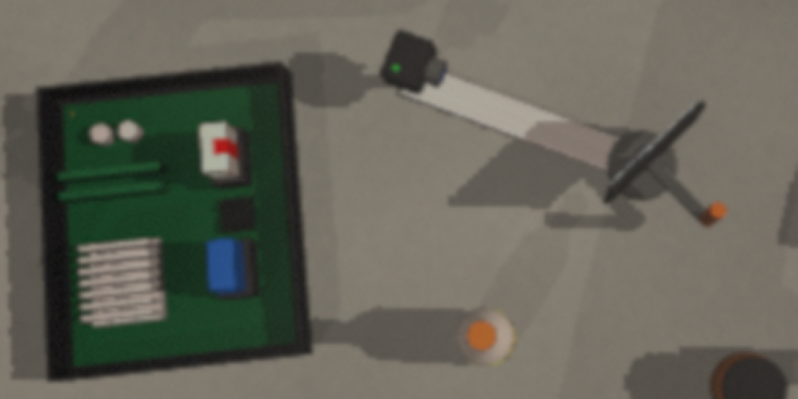

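step_arm(
  motion=[
    {"claw": 0, "delta_pos": [-26.1, -13.2, 0], "turn": 0},
    {"claw": 0, "delta_pos": [-26.1, -13.2, 0], "turn": 0},
    {"claw": 0, "delta_pos": [-26.1, -13.2, 0], "turn": 0},
    {"claw": 0, "delta_pos": [-26.1, -13.2, 0], "turn": 0},
    {"claw": 0, "delta_pos": [-26.1, -13.2, 0], "turn": 0},
    {"claw": 0, "delta_pos": [-26.1, -13.2, 0], "turn": 0},
    {"claw": 0, "delta_pos": [-26.1, -13.2, 0], "turn": 0},
    {"claw": 0, "delta_pos": [-26.1, -13.2, 0], "turn": 0},
  ],
)

```text
clock: 0.77
eef_pos: [396.2, 394.6, 201.5]
tcp_rot: [-3.141, -0.0, 2.739]
contact_force: [0.9, 0.1, 0.0]
opening: -0.002
grasp_force: 0.0
```

step_arm(
  motion=[
    {"claw": 0, "delta_pos": [-26.1, -13.2, 0], "turn": 0},
    {"claw": 0, "delta_pos": [-26.1, -13.2, 0], "turn": 0},
    {"claw": 0, "delta_pos": [-26.1, -13.2, 0], "turn": 0},
    {"claw": 0, "delta_pos": [-26.1, -13.2, 0], "turn": 0},
    {"claw": 0, "delta_pos": [-26.1, -13.2, 0], "turn": 0},
    {"claw": 0, "delta_pos": [-26.1, -13.2, 0], "turn": 0},
    {"claw": 0, "delta_pos": [-26.1, -13.2, 0], "turn": 0},
    {"claw": 0, "delta_pos": [-26.1, -13.2, 0], "turn": 0},
  ],
)

```text
clock: 1.43
eef_pos: [546.9, 215.6, 201.5]
tcp_rot: [-3.141, -0.0, 2.739]
contact_force: [-0.1, 0.3, 0.4]
opening: -0.003
grasp_force: 0.0
```

step_arm(
  motion=[
    {"claw": 0, "delta_pos": [0, 0, 0], "turn": 0.125},
    {"claw": 0, "delta_pos": [0, 0, 0], "turn": 0.125},
    {"claw": 0, "delta_pos": [0, 0, 0], "turn": 0.125},
    {"claw": 0, "delta_pos": [0, 0, 0], "turn": 0.125},
    {"claw": 0, "delta_pos": [0, 0, 0], "turn": 0.125},
    {"claw": 0, "delta_pos": [0, 0, 0], "turn": 0.125},
    {"claw": 0, "delta_pos": [0, 0, 0], "turn": 0.125},
    {"claw": 0, "delta_pos": [0, 0, 0], "turn": 0.125},
  ],
)

```text
clock: 2.1
eef_pos: [546.1, 216.9, 201.4]
tcp_rot: [-3.141, 0.0, 1.733]
contact_force: [-0.2, 1.0, -0.8]
opening: -0.002
grasp_force: 0.0
```

```bash
cat >> m.py <<'E'
print("----")
for n,a,b in[("handle",(320.2,206.5),(277.5,241.5)),]: print(n,tri(a,b))
c=lambda u,v:(60+u/2.75-.3,130+v/2.75-.3)
A,B=onz(T,c(605,201),118),onz(T,c(704,103),118);print("edge",A,B,np.linalg.norm(A-B),(A+B)/2)
print("base",onz(T,c(642,165),5),"lens",onz(T,c(438,70),75),"bar",onz(T,c(448,84),5))
f=grab_frame("wrist");save(f,"pics/w1.png");s=sense();print(s["eef_pos"],s["tcp_rot"],s["clock"]);pickle.dump(f,open("w1.pkl","wb"))
E
python3 m.py | sed -n '/----/,$p'
```

```text
----
handle (array([ 496.16220976, -201.50255622,  114.13173078]), np.float64(1.6621492731442322))
edge [ 501.63128097 -111.0693592   118.        ] [ 583.79637822 -191.46806929  118.        ] 114.95675617278603 [ 542.71382959 -151.26871424  118.        ]
base [ 550.45166616 -151.11927581    5.        ] lens [618.83529299  31.00207153  75.        ] bar [623.26862778  27.85630326   5.        ]
[546.13707869 216.86056437 201.41572652] [-3.14088327e+00  1.65070639e-04  1.72325252e+00] 2.15
```

View pics/w1.png

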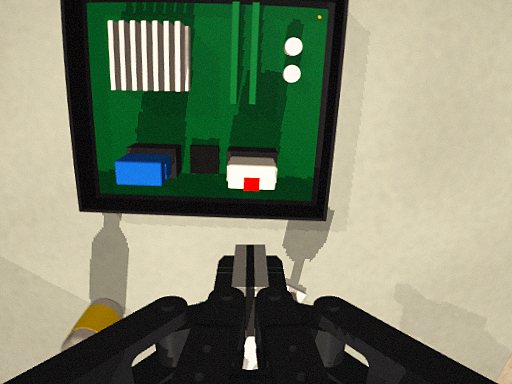

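The wrist view shows blue's top at about (140,172) and white's at about (252,177), with the red fold at (251,184).

```bash
cat > w.py <<'E'
from h import *
import pickle
f=pickle.load(open("w1.pkl","rb"));print(-np.array(f["R"]).T@f["t"])
I=f["img"].astype(int);r,g,b=I[...,0],I[...,1],I[...,2]
M={"w":((r>200)&(g>200)&(b>200))|((r>180)&(g<80)),"b":(b>100)&(b>1.6*r)}
for n,x0,x1 in(("w",215,290),("b",105,185)):
    m=np.zeros(r.shape,np.uint8);m[135:205,x0:x1]=M[n][135:205,x0:x1]
    c=max(cv2.findContours(m,0,1)[0],key=cv2.contourArea);q=cv2.boxPoints(cv2.minAreaRect(c));print(n,q.round(1).tolist())
    for z in(78,84,88):
        P=np.array([onz(f,p,z) for p in q]);print(z,P.mean(0).round(1),np.linalg.norm(np.roll(P,-1,0)-P,axis=1).round(1))
    e=P[2]-P[1];print(np.arctan2(e[1],e[0]))
    print([I[y,(x0+x1)//2-15].tolist() for y in range(145,192,4)])
print(proj(f,[[546,217,76],[546,217,88],[447.5,204.5,76],[447.5,204.5,88]]))
E
python3 w.py
```

```text
[534.52935635 294.79434356 373.1935958 ]
w [[226.10000610351562, 189.39999389648438], [227.0, 164.6999969482422], [276.1000061035156, 166.60000610351562], [275.20001220703125, 191.1999969482422]]
78 [548.6 216.1  78. ] [22.6 43.1 22.7 44.1]
84 [548.3 217.7  84. ] [22.2 42.2 22.2 43.2]
88 [548.1 218.7  88. ] [21.9 41.6 21.9 42.6]
0.12427745296648679
[[8, 64, 24], [21, 19, 14], [44, 35, 34], [125, 111, 97], [136, 118, 98], [243, 225, 189], [252, 253, 245], [252, 253, 245], [252, 253, 245], [252, 253, 246], [252, 253, 245], [0, 33, 0]]
b [[113.4000015258789, 184.3000030517578], [114.0999984741211, 159.89999389648438], [161.6999969482422, 161.1999969482422], [161.0, 185.6999969482422]]
78 [447.7 204.6  78. ] [22.8 42.7 22.5 43.7]
84 [449.5 206.4  84. ] [22.3 41.9 22.  42.8]
88 [450.7 207.6  88. ] [22.  41.3 21.7 42.2]
0.12794106347871917
[[15, 42, 18], [63, 57, 50], [17, 34, 64], [2, 40, 83], [8, 64, 135], [27, 122, 232], [28, 123, 232], [27, 127, 233], [25, 121, 233], [32, 130, 236], [5, 60, 60], [0, 60, 25]]
[[248.4308551  176.06409525]
 [248.37712456 179.64556802]
 [137.80478919 172.40891425]
 [133.54132551 175.83289464]]
```

step_arm(
  motion=[
    {"claw": 0, "delta_pos": [0.4, 2, 0], "turn": 0.027},
    {"claw": 0, "delta_pos": [0, 0, 30], "turn": 0},
    {"claw": 0, "delta_pos": [0, 0, 30], "turn": 0},
    {"claw": 0, "delta_pos": [0, 0, 25], "turn": 0},
    {"claw": 0, "delta_pos": [0, 0, 14], "turn": 0},
    {"claw": 0, "delta_pos": [0, 0, 3], "turn": 0},
    {"claw": 0, "delta_pos": [0, 0, 2], "turn": 0},
  ],
)

```text
clock: 2.73
eef_pos: [547.7, 217.5, 97.0]
tcp_rot: [-3.14, 0.0, 1.714]
contact_force: [-0.4, -0.2, 0.3]
opening: -0.002
grasp_force: 0.0
```

step_arm(
  motion=[
    {"claw": 0, "delta_pos": [0, 0, 2], "turn": 0},
    {"claw": 0, "delta_pos": [0, 0, 2], "turn": 0},
    {"claw": 0, "delta_pos": [0, 0, 2], "turn": 0},
  ],
)

```text
clock: 2.98
eef_pos: [549.1, 218.0, 92.8]
tcp_rot: [3.14, -0.0, 1.712]
contact_force: [0.4, -0.4, -0.1]
opening: -0.002
grasp_force: 0.0
```

step_arm(
  motion=[
    {"claw": 0, "delta_pos": [0, 0, 1.5], "turn": 0},
    {"claw": 0, "delta_pos": [0, 0, 1.5], "turn": 0},
    {"claw": 0, "delta_pos": [0, 0, 1.5], "turn": 0},
  ],
)

```text
clock: 3.23
eef_pos: [548.5, 217.8, 87.5]
tcp_rot: [3.141, -0.0, 1.712]
contact_force: [-0.1, -0.1, 0.1]
opening: -0.001
grasp_force: 0.0
```

step_arm(
  motion=[
    {"claw": 0, "delta_pos": [0, 0, 1], "turn": 0},
    {"claw": 0, "delta_pos": [0, 0, 1], "turn": 0},
    {"claw": 0, "delta_pos": [0, 0, 1], "turn": 0},
  ],
)

```text
clock: 3.48
eef_pos: [548.3, 217.7, 84.2]
tcp_rot: [3.142, -0.0, 1.712]
contact_force: [0.5, -0.8, 0.2]
opening: 0.001
grasp_force: 0.0
```

step_arm(
  motion=[
    {"claw": 0, "delta_pos": [0, 0, 1], "turn": 0},
    {"claw": 0, "delta_pos": [0, 0, 1], "turn": 0},
  ],
)

```text
clock: 3.65
eef_pos: [548.3, 217.7, 82.2]
tcp_rot: [3.142, 0.0, 1.712]
contact_force: [-0.2, 0.7, 0.8]
opening: -0.004
grasp_force: 0.0
```

```bash
python3 - <<'E'
from h import *
ims=[]
s=sense();print(s["eef_pos"],s["contact_force"])
f=grab_frame("side");g=grab_frame("wrist")
cv2.imwrite("pics/p.png",np.hstack([cv2.resize(f["img"][90:180,180:270],(400,400)),cv2.resize(g["img"][130:280,175:325],(400,400))])[:,:,::-1])
E
```

```text
[548.28711146 217.7048018   82.20388731] [-0.15646482  0.72125734  0.75151259]
```

View pics/p.png

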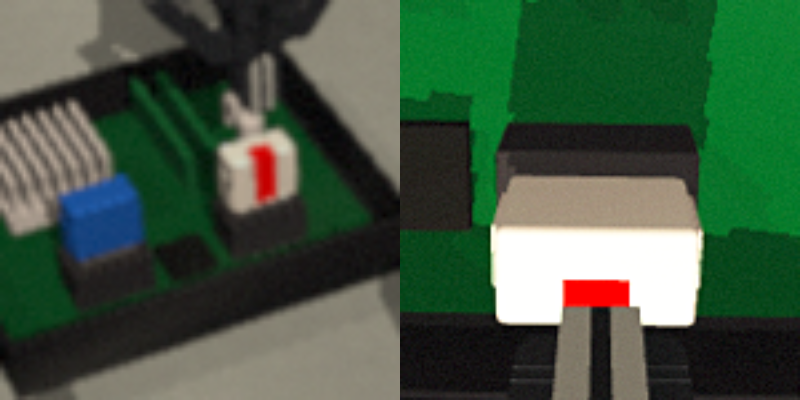

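The left crop (side) still shows a gap between the fingertips and the white connector's top. The right crop (wrist) shows the tips against its -y edge. I'll check the tips' true position from both views.

```bash
python3 - <<'E'
from h import *
s=sense();e=s["eef_pos"]
f=grab_frame("side");g=grab_frame("wrist");import pickle
for d in(-20,-11,0,8):
    X=e+[0,0,-d]; print(d,(proj(f,X)[0]-[180,90])*400/90,(proj(g,X)[0]-[175,130])*400/150)
for z in (76,88):
    X=[548,217.5,z]; print(z,(proj(f,X)[0]-[180,90])*400/90,(proj(g,X)[0]-[175,130])*400/150)
# tip via two views: crop px side (262,110), wrist (600,308)-400
(o1,d1),(o2,d2)=ray(f,(180+262*.225,90+110*.225)),ray(g,(175+200*.375,130+308*.375-0))
q=np.linalg.lstsq(np.c_[d1,-d2],o2-o1,rcond=None)[0];print(o1+d1*q[0],o2+d2*q[1],e)
E
```

```text
-20 [255.37114889 118.1036427 ] [192.84281045 325.99354   ]
-11 [256.01765357 130.4760948 ] [193.13266239 304.376491  ]
0 [256.79768437 145.41087862] [193.45222116 280.58498363]
8 [257.35810231 156.14559021] [193.66375401 264.85955551]
76 [257.0580189  153.78132738] [192.76911124 269.18515022]
88 [256.21182031 137.60041268] [192.38695839 293.75436404]
[553.45439949 221.29287507 103.93855438] [548.8603308  222.06468187 103.23547233] [548.15636095 217.66856276  82.06300536]
```

step_arm(
  motion=[
    {"claw": 0, "delta_pos": [0, 0, 1.5], "turn": 0},
    {"claw": 0, "delta_pos": [0, 0, 1.5], "turn": 0},
    {"claw": 0, "delta_pos": [0, 0, 1.5], "turn": 0},
    {"claw": 0, "delta_pos": [0, 0, 1.5], "turn": 0},
  ],
)

```text
clock: 4.18
eef_pos: [548.2, 217.7, 76.1]
tcp_rot: [-3.141, 0.0, 1.712]
contact_force: [-0.2, 0.5, 0.2]
opening: -0.001
grasp_force: 0.0
```

step_arm(
  motion=[
    {"claw": 0, "delta_pos": [0, 0, 1.5], "turn": 0},
    {"claw": 0, "delta_pos": [0, 0, 1.5], "turn": 0},
    {"claw": 0, "delta_pos": [0, 0, 1.5], "turn": 0},
  ],
)

```text
clock: 4.43
eef_pos: [548.3, 217.7, 71.6]
tcp_rot: [-3.142, 0.0, 1.712]
contact_force: [-0.8, -0.8, 0.3]
opening: -0.001
grasp_force: 0.0
```

```bash
python3 - <<'E'
from h import *
s=sense();print(s["eef_pos"],s["contact_force"],s["opening"],s["qpos"])
f=grab_frame("side");g=grab_frame("wrist")
cv2.imwrite("pics/p2.png",np.hstack([cv2.resize(f["img"][90:180,180:270],(400,400)),cv2.resize(g["img"][130:280,175:325],(400,400))])[:,:,::-1])
E
```

```text
[548.2749133  217.68569588  71.58576809] [-0.84915517 -0.79295961  0.25861213] -0.0014583709473346136 [ 3.75418388e-01  4.51224083e-01  1.81451879e+00 -2.32581052e-05
  8.75926814e-01  2.34446267e-01]
```

View pics/p2.png

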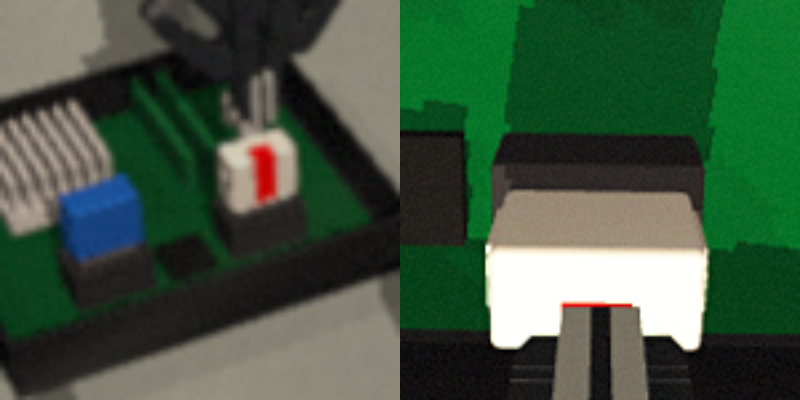

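The gap has shrunk and the tips are centred over the top, so I'll carry on downward watching the force.

step_arm(
  motion=[
    {"claw": 0, "delta_pos": [0, 0, 1.5], "turn": 0},
    {"claw": 0, "delta_pos": [0, 0, 1.5], "turn": 0},
    {"claw": 0, "delta_pos": [0, 0, 1], "turn": 0},
  ],
)

```text
clock: 4.78
eef_pos: [548.2, 217.7, 67.6]
tcp_rot: [-3.142, -0.0, 1.712]
contact_force: [0.2, 1.0, -0.2]
opening: 0.003
grasp_force: 0.0
```

step_arm(
  motion=[
    {"claw": 0, "delta_pos": [0, 0, 1], "turn": 0},
    {"claw": 0, "delta_pos": [0, 0, 1], "turn": 0},
  ],
)

```text
clock: 4.95
eef_pos: [548.3, 217.7, 65.7]
tcp_rot: [-3.142, 0.0, 1.712]
contact_force: [-0.2, 0.8, 1.0]
opening: -0.001
grasp_force: 0.0
```

step_arm(
  motion=[
    {"claw": 0, "delta_pos": [0, 0, 1], "turn": 0},
    {"claw": 0, "delta_pos": [0, 0, 1], "turn": 0},
  ],
)

```text
clock: 5.12
eef_pos: [548.3, 217.7, 63.7]
tcp_rot: [-3.142, 0.0, 1.712]
contact_force: [-0.3, -0.5, 0.7]
opening: -0.003
grasp_force: 0.0
```

step_arm(
  motion=[
    {"claw": 0, "delta_pos": [0, 0, 1], "turn": 0},
    {"claw": 0, "delta_pos": [0, 0, 1], "turn": 0},
  ],
)

```text
clock: 5.28
eef_pos: [548.3, 217.7, 61.7]
tcp_rot: [-3.142, -0.0, 1.712]
contact_force: [0.2, -0.3, 0.1]
opening: -0.001
grasp_force: 0.0
```

step_arm(
  motion=[
    {"claw": 0, "delta_pos": [0, 0, 1], "turn": 0},
    {"claw": 0, "delta_pos": [0, 0, 1], "turn": 0},
  ],
)

```text
clock: 5.45
eef_pos: [548.3, 217.7, 59.7]
tcp_rot: [3.142, -0.0, 1.712]
contact_force: [-0.4, -0.1, -0.6]
opening: -0.002
grasp_force: 0.0
```

step_arm(
  motion=[
    {"claw": 0, "delta_pos": [0, 0, 1], "turn": 0},
    {"claw": 0, "delta_pos": [0, 0, 1], "turn": 0},
  ],
)

```text
clock: 5.62
eef_pos: [548.3, 217.7, 57.7]
tcp_rot: [-3.142, -0.0, 1.712]
contact_force: [0.2, -0.6, -0.2]
opening: 0.0
grasp_force: 0.0
```

```bash
python3 - <<'E'
from h import *
s=sense();print(s["eef_pos"],s["contact_force"])
f=grab_frame("side");g=grab_frame("wrist")
cv2.imwrite("pics/p3.png",np.hstack([cv2.resize(f["img"][90:180,180:270],(400,400)),cv2.resize(g["img"][130:280,175:325],(400,400))])[:,:,::-1])
E
```

```text
[548.29191642 217.72089959  57.66925961] [ 0.23547642 -0.60560583 -0.18293195]
```

View pics/p3.png

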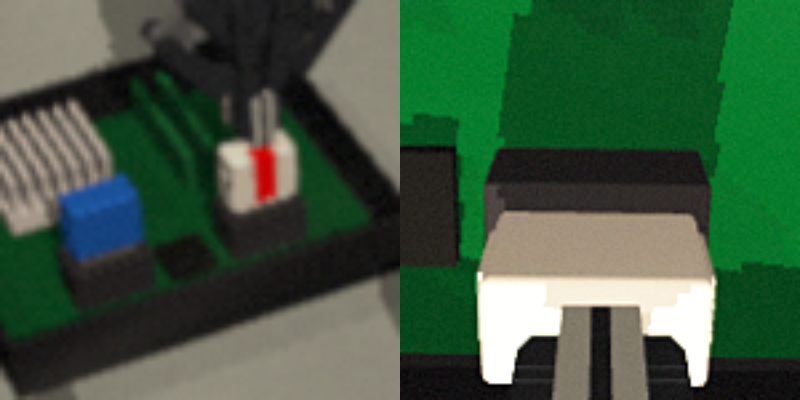

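The fingertips are now about 6 mm above the white top and centred.

step_arm(
  motion=[
    {"claw": 0, "delta_pos": [0, 0, 1], "turn": 0},
    {"claw": 0, "delta_pos": [0, 0, 1], "turn": 0},
    {"claw": 0, "delta_pos": [0, 0, 1], "turn": 0},
  ],
)

```text
clock: 5.97
eef_pos: [548.3, 217.7, 54.7]
tcp_rot: [3.142, -0.0, 1.712]
contact_force: [0.6, -0.2, 0.2]
opening: -0.0
grasp_force: 0.0
```

step_arm(
  motion=[
    {"claw": 0, "delta_pos": [0, 0, 1], "turn": 0},
    {"claw": 0, "delta_pos": [0, 0, 1], "turn": 0},
  ],
)

```text
clock: 6.13
eef_pos: [548.3, 217.7, 52.7]
tcp_rot: [-3.142, 0.0, 1.712]
contact_force: [0.6, -0.1, 0.2]
opening: 0.001
grasp_force: 0.0
```

step_arm(
  motion=[
    {"claw": 0, "delta_pos": [0, 0, 1], "turn": 0},
    {"claw": 0, "delta_pos": [0, 0, 1], "turn": 0},
  ],
)

```text
clock: 6.3
eef_pos: [548.3, 217.7, 51.0]
tcp_rot: [3.142, 0.0, 1.712]
contact_force: [-1.8, -1.5, 6.0]
opening: -0.0
grasp_force: 2.9
```

step_arm(
  motion=[
    {"claw": 0, "delta_pos": [0, 0, 1], "turn": 0},
    {"claw": 0, "delta_pos": [0, 0, 1], "turn": 0},
  ],
)

```text
clock: 6.47
eef_pos: [548.4, 217.7, 49.2]
tcp_rot: [3.141, -0.0, 1.712]
contact_force: [-1.7, -0.7, 5.2]
opening: -0.002
grasp_force: 2.9
```

step_arm(
  motion=[
    {"claw": 0, "delta_pos": [0, 0, 1], "turn": 0},
    {"claw": 0, "delta_pos": [0, 0, 1], "turn": 0},
  ],
)

```text
clock: 6.63
eef_pos: [548.4, 217.7, 47.2]
tcp_rot: [3.141, -0.0, 1.712]
contact_force: [-1.2, -0.0, 5.7]
opening: 0.001
grasp_force: 2.9
```

step_arm(
  motion=[
    {"claw": 0, "delta_pos": [0, 0, 1], "turn": 0},
    {"claw": 0, "delta_pos": [0, 0, 1], "turn": 0},
  ],
)

```text
clock: 6.8
eef_pos: [548.6, 217.9, 46.4]
tcp_rot: [3.141, -0.0, 1.712]
contact_force: [-7.7, -3.2, 29.5]
opening: 0.0
grasp_force: 14.5
```

step_arm(
  motion=[
    {"claw": 0, "delta_pos": [0, 0, 1], "turn": 0},
  ],
)

```text
clock: 6.88
eef_pos: [548.8, 217.9, 46.2]
tcp_rot: [3.141, -0.0, 1.712]
contact_force: [-10.9, -5.8, 38.6]
opening: -0.001
grasp_force: 19.4
```

step_arm(
  motion=[
    {"claw": 0, "delta_pos": [0, 0, 1], "turn": 0},
  ],
)

```text
clock: 6.97
eef_pos: [548.9, 217.9, 46.1]
tcp_rot: [3.14, -0.0, 1.712]
contact_force: [-12.5, -5.6, 47.9]
opening: 0.003
grasp_force: 24.1
```

White hit the hard stop at TCP reading 46.3 (6 N, then a steep rise). Next is blue.

step_arm(
  motion=[
    {"claw": 0, "delta_pos": [0, 0, -13], "turn": 0},
    {"claw": 0, "delta_pos": [0, 0, -15], "turn": 0},
    {"claw": 0, "delta_pos": [0.4, -25, 0], "turn": 0},
    {"claw": 0, "delta_pos": [0.4, -25, 0], "turn": 0},
    {"claw": 0, "delta_pos": [0.4, -25, 0], "turn": 0},
    {"claw": 0, "delta_pos": [0.4, -24.5, 0], "turn": 0},
    {"claw": 0, "delta_pos": [0, 0, 4], "turn": 0},
    {"claw": 0, "delta_pos": [0, 0, 4], "turn": 0},
  ],
)

```text
clock: 7.63
eef_pos: [448.9, 205.3, 62.9]
tcp_rot: [3.141, -0.0, 1.712]
contact_force: [-0.4, -0.4, 1.1]
opening: 0.001
grasp_force: 0.0
```

step_arm(
  motion=[
    {"claw": 0, "delta_pos": [0, 0, 1.5], "turn": 0},
    {"claw": 0, "delta_pos": [0, 0, 1.5], "turn": 0},
  ],
)

```text
clock: 7.8
eef_pos: [450.7, 205.6, 59.7]
tcp_rot: [3.141, -0.0, 1.712]
contact_force: [-1.0, 0.7, 0.5]
opening: -0.005
grasp_force: 0.0
```

step_arm(
  motion=[
    {"claw": 0, "delta_pos": [0, 0, 1.5], "turn": 0},
    {"claw": 0, "delta_pos": [0, 0, 1.5], "turn": 0},
  ],
)

```text
clock: 7.97
eef_pos: [450.3, 205.4, 56.5]
tcp_rot: [3.141, -0.0, 1.712]
contact_force: [-1.0, -0.2, -0.5]
opening: 0.002
grasp_force: 0.0
```

step_arm(
  motion=[
    {"claw": 0, "delta_pos": [0, 0, 1.5], "turn": 0},
    {"claw": 0, "delta_pos": [0, 0, 1.5], "turn": 0},
  ],
)

```text
clock: 8.13
eef_pos: [449.8, 205.3, 53.6]
tcp_rot: [-3.142, 0.0, 1.712]
contact_force: [-0.1, 0.6, -0.2]
opening: 0.003
grasp_force: 0.0
```

step_arm(
  motion=[
    {"claw": 0, "delta_pos": [0, 0, 1], "turn": 0},
    {"claw": 0, "delta_pos": [0, 0, 1], "turn": 0},
    {"claw": 0, "delta_pos": [0, 0, 1], "turn": 0},
  ],
)

```text
clock: 8.38
eef_pos: [449.9, 205.3, 51.1]
tcp_rot: [3.141, -0.0, 1.712]
contact_force: [-0.3, -1.5, 6.2]
opening: -0.002
grasp_force: 2.9
```

step_arm(
  motion=[
    {"claw": 0, "delta_pos": [0, 0, 1], "turn": 0},
    {"claw": 0, "delta_pos": [0, 0, 1], "turn": 0},
  ],
)

```text
clock: 8.55
eef_pos: [449.8, 205.4, 49.1]
tcp_rot: [3.141, -0.0, 1.712]
contact_force: [-0.8, -1.6, 5.8]
opening: -0.0
grasp_force: 2.9
```

step_arm(
  motion=[
    {"claw": 0, "delta_pos": [0, 0, 1], "turn": 0},
    {"claw": 0, "delta_pos": [0, 0, 1], "turn": 0},
  ],
)

```text
clock: 8.72
eef_pos: [449.9, 205.4, 47.1]
tcp_rot: [3.141, -0.0, 1.712]
contact_force: [-1.2, -1.6, 6.4]
opening: 0.003
grasp_force: 2.9
```

step_arm(
  motion=[
    {"claw": 0, "delta_pos": [0, 0, 1], "turn": 0},
    {"claw": 0, "delta_pos": [0, 0, 1], "turn": 0},
  ],
)

```text
clock: 8.88
eef_pos: [450.2, 205.5, 46.2]
tcp_rot: [3.141, -0.0, 1.712]
contact_force: [-7.8, -3.4, 37.0]
opening: -0.003
grasp_force: 18.5
```

Blue is home too, with the same 46.2 reading at the stop. I'll lift, go over to the handle and turn.

step_arm(
  motion=[
    {"claw": 0, "delta_pos": [0, 0, -20], "turn": 0},
    {"claw": 0, "delta_pos": [0, 0, -35], "turn": 0},
    {"claw": 0, "delta_pos": [0, 0, -35], "turn": 0},
    {"claw": 0, "delta_pos": [0, 0, -30], "turn": 0},
  ],
)

```text
clock: 9.22
eef_pos: [449.6, 205.3, 166.7]
tcp_rot: [3.141, -0.0, 1.712]
contact_force: [1.0, 0.6, -0.2]
opening: 0.001
grasp_force: 0.0
```

step_arm(
  motion=[
    {"claw": 50, "delta_pos": [-34, -1, 0], "turn": 0},
    {"claw": 50, "delta_pos": [-34, -1, 0], "turn": 0},
    {"claw": 50, "delta_pos": [-34, -1, 0], "turn": 0},
    {"claw": 50, "delta_pos": [-34, -1, 0], "turn": 0},
    {"claw": 50, "delta_pos": [-34, -1, 0], "turn": 0},
    {"claw": 50, "delta_pos": [-34, -1, 0], "turn": 0},
    {"claw": 50, "delta_pos": [-34, -1, 0], "turn": 0},
    {"claw": 50, "delta_pos": [-34, -1, 0], "turn": 0},
  ],
)

```text
clock: 9.88
eef_pos: [479.8, -66.8, 164.9]
tcp_rot: [3.141, 0.0, 1.712]
contact_force: [0.9, 1.6, -0.5]
opening: 0.585
grasp_force: 0.0
```

step_arm(
  motion=[
    {"claw": 50, "delta_pos": [-34, -1, 0], "turn": 0},
    {"claw": 50, "delta_pos": [-34, -1, 0], "turn": 0},
    {"claw": 50, "delta_pos": [-34, -1, 0], "turn": 0},
    {"claw": 50, "delta_pos": [-34, -1, 0], "turn": 0},
  ],
)

```text
clock: 10.22
eef_pos: [494.8, -202.1, 164.8]
tcp_rot: [3.142, 0.0, 1.712]
contact_force: [1.4, 0.0, 0.0]
opening: 0.585
grasp_force: 0.0
```

step_arm(
  motion=[
    {"claw": 50, "delta_pos": [0, 0, 0], "turn": 0.119},
    {"claw": 50, "delta_pos": [0, 0, 0], "turn": 0.119},
    {"claw": 50, "delta_pos": [0, 0, 0], "turn": 0.119},
    {"claw": 50, "delta_pos": [0, 0, 0], "turn": 0.119},
    {"claw": 50, "delta_pos": [0, 0, 0], "turn": 0.119},
    {"claw": 50, "delta_pos": [0, 0, 0], "turn": 0.119},
    {"claw": 50, "delta_pos": [0, 0, 0], "turn": 0.119},
    {"claw": 50, "delta_pos": [0, 0, 0], "turn": 0.119},
  ],
)

```text
clock: 10.88
eef_pos: [494.9, -200.3, 164.7]
tcp_rot: [-3.141, 0.0, 0.754]
contact_force: [0.3, -0.5, 0.3]
opening: 0.586
grasp_force: 0.0
```

```bash
python3 - <<'E'
from h import *
import pickle
s=sense();print(s["clock"],s["eef_pos"],s["tcp_rot"],s["opening"])
for n in("wrist","side"):
    f=grab_frame(n);pickle.dump(f,open(n+"2.pkl","wb"));save(f,f"pics/{n}2.png")
    print(n,-np.array(f["R"]).T@f["t"], proj(f,[[496,-201.5,113],[496,-201.5,50],[548.7,-148,118],[549,217,76],[450,205,76]]).round(0).tolist())
E
```

```text
10.8833 [ 494.92826318 -200.3242751   164.6604159 ] [-3.14143768e+00  4.45030931e-05  7.53816723e-01] 0.5858987556033538
wrist [ 553.51627083 -146.3170683   336.46824224] [[251.0, 205.0], [251.0, 181.0], [246.0, 93.0], [-3.0, -101.0], [-101.0, -59.0]]
side [ 286.90373323 -700.99410272  833.19158282] [[277.0, 242.0], [276.0, 260.0], [292.0, 214.0], [238.0, 125.0], [203.0, 136.0]]
```

View pics/wrist2.png

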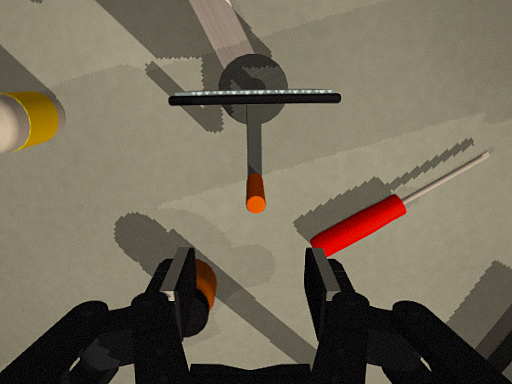

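The wrist view shows the handle top at (257,204), the mirror's top edge from (169,100) to (340,97) and the base disc at (253,88). Jar and driver are clear of the fingers.

```bash
python3 - <<'E'
from h import *
import pickle
f=pickle.load(open("wrist2.pkl","rb"));I=f["img"].astype(int);r,g,b=I[...,0],I[...,1],I[...,2]
m=((r>225)&(g>70)&(g<160)&(b<70)).astype(np.uint8);m[:165]=0;m[225:]=0;m[:,:235]=0;m[:,280:]=0
ys,xs=np.nonzero(m);print(xs.min(),xs.max(),ys.min(),ys.max(),xs.mean(),ys.mean())
print([I[y,256].tolist() for y in range(176,216,4)])
h=onz(f,(256.5,204),113);print("h",h)
A,B=onz(f,(169,99),118),onz(f,(341,96.5),118);n=np.linalg.norm(A-B);print(A,B,n,(A+B)/2)
d=(B-A)/n;nrm=np.array([-d[1],d[0],0]);nrm*=np.sign(nrm@((A+B)/2-h));print("normal ang",np.arctan2(nrm[1],nrm[0]),"mid dist",np.linalg.norm(((A+B)/2-h)[:2]))
print("disc",onz(f,(253,88),5))
yaw=sense()["tcp_rot"][2];v=h-[494.9,-200.3,0];print("move tool",v[0]*np.cos(yaw)+v[1]*np.sin(yaw),v[0]*np.sin(yaw)-v[1]*np.cos(yaw))
# edges of the disc in the image, row 75..
E
```

```text
248 264 197 212 255.9659090909091 204.4431818181818
[[101, 35, 5], [101, 35, 0], [103, 39, 9], [94, 23, 0], [92, 31, 0], [208, 84, 0], [221, 84, 0], [219, 79, 0], [223, 91, 0], [229, 85, 0]]
h [ 499.34545036 -203.67594226  113.        ]
[ 513.37366422 -115.62980405  118.        ] [ 587.34171027 -192.03839509  118.        ] 106.34634277327628 [ 550.35768724 -153.83409957  118.        ]
normal ang 0.7691700390708807 mid dist 71.3194054555296
disc [ 553.47039213 -150.64962819    5.        ]
move tool 0.9093787746943365 5.507453615136946
```

step_arm(
  motion=[
    {"claw": 50, "delta_pos": [0.9, 5.3, 0], "turn": 0},
    {"claw": 50, "delta_pos": [0, 0, 30], "turn": 0},
    {"claw": 50, "delta_pos": [0, 0, 30], "turn": 0},
    {"claw": 50, "delta_pos": [0, 0, 20], "turn": 0},
    {"claw": 50, "delta_pos": [0, 0, 10], "turn": 0},
  ],
)

```text
clock: 11.4
eef_pos: [498.1, -203.1, 72.2]
tcp_rot: [-3.139, 0.001, 0.763]
contact_force: [-0.2, -0.6, 0.4]
opening: 0.585
grasp_force: 0.0
```

step_arm(
  motion=[
    {"claw": 50, "delta_pos": [0, 0, 10], "turn": 0},
    {"claw": 50, "delta_pos": [0, 0, 10], "turn": 0},
    {"claw": 50, "delta_pos": [0, 0, 10], "turn": 0},
    {"claw": 50, "delta_pos": [0, 0, 8], "turn": 0},
  ],
)

```text
clock: 11.73
eef_pos: [499.8, -203.8, 36.4]
tcp_rot: [3.141, -0.0, 0.76]
contact_force: [-0.4, -0.1, -0.1]
opening: 0.583
grasp_force: 0.0
```

```bash
python3 - <<'E'
from h import *
s=sense();print(s["eef_pos"],s["contact_force"])
f=grab_frame("side");g=grab_frame("wrist")
cv2.imwrite("pics/g.png",np.hstack([cv2.resize(f["img"][190:290,230:330],(400,400)),cv2.resize(g["img"][0:384,64:448],(400,400))])[:,:,::-1])
E
```

```text
[ 499.77507486 -203.76925101   36.39874067] [-0.40981492 -0.1278699  -0.08287127]
```

View pics/g.png

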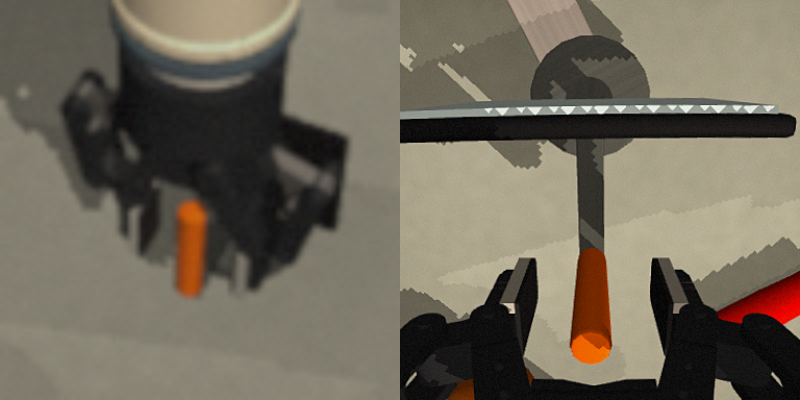

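The handle stands centred between the pads (about (590,300) in the right crop), clear of the glass and arm, so I'll close.

step_arm(
  force=50,
  motion=[
    {"claw": 5, "delta_pos": [0, 0, 0], "turn": 0},
    {"claw": 5, "delta_pos": [0, 0, 0], "turn": 0},
    {"claw": 5, "delta_pos": [0, 0, 0], "turn": 0},
    {"claw": 5, "delta_pos": [0, 0, 0], "turn": 0},
    {"claw": 5, "delta_pos": [0, 0, 0], "turn": 0},
    {"claw": 5, "delta_pos": [0, 0, 0], "turn": 0},
  ],
)

```text
clock: 12.33
eef_pos: [499.7, -203.7, 37.5]
tcp_rot: [3.141, -0.0, 0.76]
contact_force: [-0.5, 0.8, 6.6]
opening: 0.148
grasp_force: 48.6
```

```bash
python3 - <<'E'
from h import *
s=sense();print(s)
h=s["eef_pos"];p=np.array([553.3,-151]);print(np.linalg.norm(h[:2]-p),np.arctan2(*(p-h[:2])[::-1]))
E
```

```text
{'clock': 12.3333, 'qpos': array([-3.89815963e-01,  4.38524172e-01,  1.94331298e+00,  1.17322565e-05,
        7.58898349e-01,  4.21143774e-01]), 'qvel': array([ 0.00082499,  0.00073986, -0.00102064,  0.00132528,  0.00074453,
       -0.00117952]), 'joint_efforts': array([-7.96958618e-02, -5.30540800e+01, -2.32355332e+01, -4.42765863e-02,
       -6.26212433e-01,  1.47872990e-03]), 'eef_pos': array([ 499.66201736, -203.65613568,   37.4848855 ]), 'tcp_rot': array([ 3.14081370e+00, -3.57780452e-04,  7.59828219e-01]), 'contact_force': array([-0.50856608,  0.80112188,  6.58805778]), 'wrist_torque': array([ 0.1503071 ,  0.35358374, -0.00138145]), 'grasp_force': 48.61574113368988, 'opening': 0.14842418960482084}
75.16449831621773 0.7761613490245381
```

step_arm(
  motion=[
    {"claw": 5, "delta_pos": [0.1, 3, 0], "turn": -0.04},
    {"claw": 5, "delta_pos": [0.1, 3, 0], "turn": -0.04},
    {"claw": 5, "delta_pos": [0.1, 3, 0], "turn": -0.04},
    {"claw": 5, "delta_pos": [0.1, 3, 0], "turn": -0.04},
    {"claw": 5, "delta_pos": [0.1, 3, 0], "turn": -0.04},
    {"claw": 5, "delta_pos": [0.1, 3, 0], "turn": -0.04},
    {"claw": 5, "delta_pos": [0.1, 3, 0], "turn": -0.04},
    {"claw": 5, "delta_pos": [0.1, 3, 0], "turn": -0.04},
  ],
)

```text
clock: 13.0
eef_pos: [518.9, -217.3, 37.5]
tcp_rot: [3.141, -0.001, 1.082]
contact_force: [-0.4, 6.1, 7.3]
opening: 0.148
grasp_force: 48.7
```

step_arm(
  motion=[
    {"claw": 5, "delta_pos": [0.1, 3, 0], "turn": -0.04},
    {"claw": 5, "delta_pos": [0.1, 3, 0], "turn": -0.04},
    {"claw": 5, "delta_pos": [0.1, 3, 0], "turn": -0.04},
    {"claw": 5, "delta_pos": [0.1, 3, 0], "turn": -0.04},
    {"claw": 5, "delta_pos": [0.1, 3, 0], "turn": -0.04},
    {"claw": 5, "delta_pos": [0.1, 3, 0], "turn": -0.04},
    {"claw": 5, "delta_pos": [0, 0, 0], "turn": 0},
    {"claw": 5, "delta_pos": [0, 0, 0], "turn": 0},
  ],
)

```text
clock: 13.67
eef_pos: [535.6, -223.0, 37.4]
tcp_rot: [-3.141, -0.001, 1.32]
contact_force: [-0.7, 7.0, 9.5]
opening: 0.15
grasp_force: 48.8
```

```bash
python3 - <<'E'
from h import *
import pickle
s=sense();h=s["eef_pos"][:2];yaw=s["tcp_rot"][2];print(s["clock"],h,yaw,s["contact_force"],s["grasp_force"])
h0=np.array([499.66,-203.66])
# pivot from the two pin positions and radius 75
m=(h+h0)/2;d=h-h0;L=np.linalg.norm(d);p=m+np.sqrt(75**2-L*L/4)*np.array([-d[1],d[0]])/L
print("pivot",p,"turned",2*np.arcsin(L/150))
for P in(p,np.array([553.3,-151])):
    a=lambda q:np.arctan2(*(P-q)[::-1]); print(a(h0),a(h),a(h)-a(h0),np.linalg.norm(P-h))
    mk=np.array([549.7,206.7])-P;psi=a(h0)+.45;want=(np.arctan2(mk[1],mk[0])-psi)/2;print("theta now",a(h)-psi,"want",want)
f=grab_frame("wrist");pickle.dump(f,open("w3.pkl","wb"));save(f,"pics/w3.png")
print("lens",proj(f,[list(p+188*np.array([np.cos(psi),np.sin(psi)]))+[75], list(p)+[118]]))
E
```

```text
13.6667 [ 535.57216245 -222.95160545] 1.3198219554767665 [-0.70678009  6.97282422  9.45341668] 48.83971810340881
pivot [ 551.77248367 -149.72217426] turned 0.5504675458676229
0.8026085031170733 1.353076048984696 0.5504675458676227 75.00000000000003
theta now 0.10046754586762274 want 0.16200122297295738
0.7761792336055552 1.3292223595816113 0.5530431259760561 74.10337205906791
theta now 0.10304312597605603 want 0.17734052654886745
lens [[260.89412551  24.70842339]
 [235.97956671 100.90025545]]
```

View pics/w3.png

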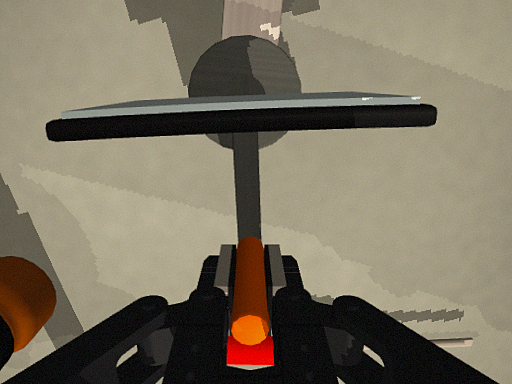

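The wrist view shows the pin held between the pads and the glass untouched, with the frame's edge from about (47,122) to (436,104). One check of the stand's direction from the bar and of the glass normal now.

```bash
python3 - <<'E'
from h import *
import pickle
T=pickle.load(open("top0.pkl","rb"));f=pickle.load(open("w3.pkl","rb"))
I=T["img"].astype(int);x0,y0=218,155;C=I[y0:190,x0:285]
bg=I[150:160,240:260].reshape(-1,3).mean(0)
m=((C.sum(2)>bg.sum()+45)|((C[...,0]-C[...,1]>8)&(C.sum(2)>240))).astype(np.uint8)
n,l,st,c=cv2.connectedComponentsWithStats(m);k=1+st[1:,4].argmax();ys,xs=np.nonzero(l==k);print(st[k])
P=np.array([onz(T,(x+x0,y+y0),6)[:2] for x,y in zip(xs,ys)],np.float32)
v=cv2.fitLine(P,cv2.DIST_L2,0,.01,.01).ravel();d=v[:2]*np.sign(v[1]);print("psi bar",np.arctan2(d[1],d[0]),"pivot offset from bar axis",np.cross(d,np.array([552.7,-150.7])-v[2:]))
# glass normal now: dark frame top-back edge, upper boundary and lower boundary of dark band
J=f["img"].astype(int).sum(2);up=[];lo=[]
for x in list(range(70,180,5))+list(range(310,425,5)):
    ys=np.nonzero(J[90:150,x]<110)[0]+90
    up.append((x,ys.min()));lo.append((x,ys.max()))
for n,L,z in(("up",up,118),("lo",lo,118)):
    Q=np.array([onz(f,p,z)[:2] for p in L],np.float32);w=cv2.fitLine(Q,cv2.DIST_HUBER,0,.01,.01).ravel()
    t=np.arctan2(w[1],w[0])+np.pi/2;print(n,t%np.pi,"dist pivot",(np.array([552.7,-150.7])-w[2:])@[np.cos(t),np.sin(t)])
# same with wrist2 at rest
f=pickle.load(open("wrist2.pkl","rb"));J=f["img"].astype(int).sum(2);up=[]
for x in list(range(178,240,4))+list(range(275,335,4)):
    ys=np.nonzero(J[85:112,x]<100)[0]+85
    if len(ys): up.append((x,ys.mean()))
Q=np.array([onz(f,p,116)[:2] for p in up],np.float32);w=cv2.fitLine(Q,cv2.DIST_HUBER,0,.01,.01).ravel();print("rest normal",(np.arctan2(w[1],w[0])+np.pi/2)%np.pi)
E
```

```text
[  0   2  66  33 818]
psi bar 1.2235441 pivot offset from bar axis -2.0676536289155507
up 1.3598163 dist pivot 1.5527073095247241
lo 1.3604393 dist pivot 7.063971645806325
rest normal 0.7712785<stdin>:9: DeprecationWarning: Arrays of 2-dimensional vectors are deprecated. Use arrays of 3-dimensional vectors instead. (deprecated in NumPy 2.0)
```

Everything fits a pivot at (551.7,-149.8), a stand direction of 1.222 and a glass normal now of about 1.356. The target normal is 1.399, so 0.043 rad to go.

step_arm(
  motion=[
    {"claw": 5, "delta_pos": [0.1, 1.6, 0], "turn": -0.022},
    {"claw": 5, "delta_pos": [0.1, 1.6, 0], "turn": -0.022},
    {"claw": 5, "delta_pos": [0, 0, 0], "turn": 0},
    {"claw": 5, "delta_pos": [0, 0, 0], "turn": 0},
    {"claw": 5, "delta_pos": [0, 0, 0], "turn": 0},
  ],
)

```text
clock: 14.13
eef_pos: [538.5, -223.5, 37.5]
tcp_rot: [-3.141, -0.001, 1.364]
contact_force: [-0.9, 7.4, 7.5]
opening: 0.15
grasp_force: 48.8
```

```bash
python3 - <<'E'
from h import *
s=sense();h=s["eef_pos"][:2];p=np.array([551.7,-149.8]);print(h,s["tcp_rot"],"normal by pin",np.arctan2(*(p-h)[::-1]),s["contact_force"],s["grasp_force"],s["qvel"].max())
f=grab_frame("wrist");J=f["img"].astype(int).sum(2);up=[];lo=[]
for x in list(range(70,180,5))+list(range(310,425,5)):
    ys=np.nonzero(J[90:150,x]<110)[0]+90
    up.append((x,ys.min()));lo.append((x,ys.max()))
for L in(up,lo):
    Q=np.array([onz(f,q,118)[:2] for q in L],np.float32);w=cv2.fitLine(Q,cv2.DIST_HUBER,0,.01,.01).ravel();print("normal by image",(np.arctan2(w[1],w[0])+np.pi/2)%np.pi)
# connectors: tops in side and top views
T=grab_frame("top");S=grab_frame("side")
for n,X in(("w",[548.5,217.5,76]),("b",[449.5,205.4,76])): print(n,proj(T,X),proj(S,X))
a=np.hstack([cv2.resize(T["img"][160:250,115:175],(266,400)),cv2.resize(S["img"][95:185,180:270],(400,400))]);cv2.imwrite("pics/end.png",a[:,:,::-1])
E
```

```text
[ 538.52192141 -223.50780175] [-3.14122729e+00 -1.39087787e-03  1.36352156e+00] normal by pin 1.393877492849579 [-0.93114387  7.39426956  7.5015374 ] 48.78128707408905 0.0015715418618433103
normal by image 1.4007003
normal by image 1.4008778
w [[138.50434359 183.00724232]] [[238.01923007 124.5601292 ]]
b [[141.04037075 225.36759697]] [[202.62692047 135.60750039]]
```

```bash
python3 -c "
from rig import *
print(sign_off())"
```

```text
the job is handed in; nothing more can be done
None
```

I pressed both connectors down to their hard stops, turned the mirror to its target angle (within about 0.005 rad by two measurements), and handed the job in with the gripper still holding the handle; the press on white reached 48 N at the wrist, above the 40 N I meant to stay under, and no verdict came back.

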